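Trial-fit a carved bracket and pin it with a drawbore pin

TASK

Trial-fit the carved bracket to the post: slide it along the bench until its tenon is fully home in the post's mortise, shoulder tight against the post. Then take the tapered drawbore pin from the tool stand and press it down through the hole in post and tenon until it wedges under a firm push of about 20 N, no harder or the wood will split, and leave it standing there. Leave the chisels and the mallet alone.

Things in the scene. Friction and masses are not known exactly. Their poses are not given: they have to be found in the camera images.
- post: Brown 105 x 105 mm timber lying fixed on the bench, 240 mm long along its x (-85 to +155). Origin: underside, mid width, in line with the pin hole; z up. The mortise opens in its -y face (y = -52.5); the bracket goes in along +y. A black iron holdfast rises behind it (x 118, y 115), arches over it to 186 mm above the bench and presses on its top near x = 118.
- post_mortise (a point): Centre of the mortise's mouth, in the post's -y face, 57 mm above the bench; axes as the post's. The mortise is 53 mm wide (post x), 27 mm high (44 to 71 mm above the bench) and 66 mm deep: 1.5 mm of play each side of the tenon. Sliding the bracket along the bench and into it takes about 3 to 8 N; more means that it has caught or is home.
- post_hole (a point): Centre of the pin hole's mouth in the post's top, 105 mm above the bench, 34 mm in from the mortise face; axes as the post's. 13 mm wide, vertical, through the upper cheek (34 mm), mortise and lower cheek (44 mm). Somewhere in the lower cheek it narrows and grips the pin; how deep differs by up to 24 mm and cannot be seen. The push then rises to 20 N within 5 to 8 mm; the pin stays put.
- bracket: Pale carved bracket with a scroll nose, flat on the bench, 0.4 to 0.8 kg, 84 mm high. Origin: underside, middle of the neck; y towards the tenon, z up. Grip it by the neck: flat sides 56 mm apart (x = +-28) for y = -29 to 29. Shoulder block 84 mm wide, end face at y = 75; nose ends at y = -93. Fully home its axes match the post's and its origin is at x 0, y -127.5 mm in the post's frame.
- bracket_shoulder (a point): Centre of the shoulder face where the tenon starts, 57 mm above the bench; axes as the bracket's. The tenon runs 58 mm on along +y: 50 mm wide, 24 mm thick (45 to 69 mm above the bench), its last 8 mm tapering to 42 mm width. Fully home this point coincides with post_mortise.
- bracket_hole (a point): Centre of the 14 mm hole in the tenon's top face, 34 mm from the shoulder, 69 mm above the bench. With the bracket home it lies straight below post_hole.
- pin: Drawbore pin upright in the stand: dark domed wooden handle without a hoop, steel collar, round steel shank; 0.16 kg. Origin: centre of the collar's underside; z up along the handle. Collar 27 mm wide; handle 28 mm wide from 32 to 74 mm up (grip there), top at 92 mm. Shank 12 mm wide to 92 mm down, then tapering to 6 mm at the tip, 112 mm down.
- pin_tip (a point): The pin's tip, on its axis, 112 mm below its origin. Wedged, the tip is 2 to 30 mm above the bench, and the collar stays 9 to 37 mm clear of the post's top.
- stand: Wooden tool stand fixed on the bench, its board 66 x 250 mm, top 130 mm above the bench. Origin: centre of its underside. Along its y are three 15 mm holes (y = -70, 0, 70) for the pin and two chisels, in any order. Its x points across the row, roughly towards the post. A tool must rise 112 mm to clear the board; the other handles beside it reach 222 mm above the bench.
- chisel_a: Chisel with a 12 mm flat blade and a steel hoop round the top of its wooden handle, in the stand; origin at the underside of its ferrule, on the board; handle top 88 mm above that, 30 mm wide. Leave it alone.
- chisel_b: Chisel with a 9 mm flat blade and a steel hoop round the top of its handle, otherwise as chisel_a. Leave it alone.
- mallet: Round-headed dark wooden mallet lying on the bench, head 66 mm wide and 100 mm long, handle 22 mm wide and 220 mm long along its own +y. Origin under the head. Leave it alone.
Mind the look-alikes: they are no part of the job. Leave any orange or turquoise look-alike of the pin alone.

How it is judged:
By the outcome, as a careful person would: the job done as asked, in the order asked, and still so for the second after the job is handed in, with the robot touching nothing.
It also fails if it takes over 72 s, if anything falls off the work surface, if the arm or the gripper's body presses on something with over 40 N, if the wrist force passes 120 N, or if a joint passes its speed limit or range.

ROBOT

A 6-joint arm with a two-finger parallel gripper is mounted at the origin on the work surface. World frame = base frame: x ahead of the robot, y to its left, z up, the work surface at z = 0. Lengths are in m, angles in rad, forces in N, time in s.
With the tool pointing down it reaches from about 0.425 to 0.95 m from the base axis. Payload 3.5 kg.
Tool frame: the origin (TCP) lies on the centre line of the jaws, within the pads' length; the fingertips stand 11 mm ahead of it and the grasp point (between the pads) lies 8 mm behind it (bot.tcp_to_tips is the distance from the TCP to the fingertips, in m); z points along the fingers, y is the direction in which the jaws open and shut (so a half turn about z gives the same grasp; the last joint's range is limited). The gripper opens to 85 mm and grips with 20 to 120 N. Pads are 22 mm wide; open, the fingers measure 114 mm over their backs; the gripper's body (76 mm by 85 mm) begins 54 mm behind the grasp point. The pads swing forward as they close: fully open they stand 13 mm farther back than shut.
Start: joints at [0.952, 0.286, 1.577, -0, 1.279, -0.15], TCP at [0.305, 0.602, 0.242] pointing down, gripper open.
Joint ranges: [-2.77, 2.77], [-0.9, 2.22], [0.21, 2.48], [-1.53, 4.67], [0.24, 2.81], [-2.84, 2.84]. Speed limits (rad/s): [2.79, 2.79, 3.14, 3.14, 3.14, 3.14].

INTERFACE

Orientations are given as a rotation vector (axis times angle).
In Python, from plant import bot gives the robot as it stands.
- The arm moves only by the tool drive_tool, never from a script. Its argument "rows" is a list of rows, each a list of 7 numbers: the shift along the tool's x, y, z in mm, then the turn, a rotation vector about the tool's x, y, z in rad, then the opening in per cent of the stroke, from 0 (shut) to 100 (fully open). In form: [[x, y, z, wx, wy, wz, fingers], ...]. A call has 1 to 8 rows; each row is the pose to reach, as a shift and turn from the pose commanded when the call began, along the tool's axes at that moment; what a row does not reach only later rows make up. A row lasts 1/12 s, in which the tool goes at most 41.7 mm and 7.16 degrees, less where a joint would pass 70% of its speed; a pose out of reach is approached as far as the arm can. A call with a gripper value outside its range is refused whole. The fingers move at their own pace and stop on an object; the grip force is fixed at half the most. Time passes only in rows, so rows that repeat a pose let the fingers close. It gives the time, the measured TCP pose, the force and the opening at its end, in the units of the state.
- bot.sense(): the state, without advancing time (a new reading comes with each control period).
- bot.read_camera(name): name is "side" or "top"; returns the picture (480x640x3 uint8, red, green, blue); there is no depth.
- bot.camera_params(name): a dict with "fx", "fy", "cx", "cy" (pixels), "pose" (4x4, takes a point from camera to world coordinates). Camera axes: x right, y down, z forward; pixel columns grow to the right and rows downward; lengths in m; the calibration is good to about 2 mm. A picture is of the moment at which its call begins. camera_params takes no time and is no camera call.
- bot.finish_job(): hands the job in, once; it reports no verdict.
Trained networks look in the newest picture that a camera, given by its name, has taken for a name from the list of things; names that differ only in an ending like _2 or _b are one class to them, and where a whole thing is asked for, a point or a joint stands for the part that bears it (a point fixed in the world has none). Each returns a list of dicts, best first, with "confidence" (0 to 1); they miss things now and then, are a little off and sometimes report something else, mostly with a low value. They report only what shows in the picture. A call takes as long as a camera call. They do not tell look-alikes from the thing itself.
- bot.spot_in(camera, name): "position" ([x, y, z] in m, in world coordinates, good to about 4 mm: the middle of the surface that is visible of it).
The state is a dict: "time": time; "joint_pos": joint angles; "qd": joint speeds; "effort": joint torques, N m; "eef_pos": TCP position; "tcp_rot": TCP orientation; "wrist_force": force on the tool from outside, world axes, zero at the start; "wrist_torque": the same for the moment, N m; "gripper_width": finger opening in m.
Only numpy, scipy, OpenCV 4.12 (cv2) and the standard library are available. Lean on these libraries where they do the work, as an engineer would, in place of code of your own. Each camera call takes 0.05 s, during which the arm holds its last target. There are 200 camera calls.

## Working session

There is one attempt and no reset: what is moved stays moved. The work goes in short steps, Python scripts to look and compute and a tool call to move; the robot and the scene stay as the last step left them, time stands still between calls to the robot, and variables do not carry over. Pictures are saved under pics/ and viewed, about 8 in all and at most 12, crops included, and the job is handed in when it is done.

Besides the shell and the picture viewer there is one more tool, called after "Emit:" as name(argument=value, ...), one argument or row to a line, values as JSON. drive_tool: Moves the arm, as the interface text tells. Its arguments: {"type":"object","properties":{"rows":{"type":"array","items":{"type":"array","items":{"type":"number"}}}},"required":["rows"]}

```bash
mkdir -p pics; ls; python3 - <<'E'
from plant import bot
import cv2,numpy as np
s=bot.sense()
print({k:np.round(v,3).tolist() for k,v in s.items()})
for c in("side","top"):
    im=bot.read_camera(c); cv2.imwrite(f"pics/{c}0.png",im[:,:,::-1])
    p=bot.camera_params(c); print(c,p['fx'],p['cx'],p['cy'],np.round(p['pose'],3).tolist())
    for n in("post","post_mortise","post_hole","bracket","bracket_shoulder","bracket_hole","pin","pin_tip","stand","chisel_a","mallet"):
        print(n,[(np.round(d['position'],3).tolist(),round(d['confidence'],2)) for d in bot.spot_in(c,n)])
E
```

```text
pics
{'time': 0.0, 'joint_pos': [0.952, 0.287, 1.578, -0.0, 1.279, -0.15], 'qd': [-0.0, 0.0, -0.001, -0.001, 0.002, 0.0], 'effort': [0.001, -40.597, -29.263, -0.0, 0.006, -0.0], 'eef_pos': [0.305, 0.602, 0.241], 'tcp_rot': [-0.729, -3.055, 0.003], 'wrist_force': [0.611, -0.317, 0.726], 'wrist_torque': [-0.021, -0.025, 0.011], 'gripper_width': 0.085}
side 442.0649961403307 319.99342228334234 233.57756493534785 [[-0.932, -0.258, 0.254, 0.39], [-0.362, 0.669, -0.65, 0.512], [-0.002, -0.698, -0.716, 0.746], [0.0, 0.0, 0.0, 1.0]]
post [([0.593, 0.288, 0.107], 0.64)]
post_mortise [([0.594, 0.292, 0.107], 0.86), ([0.564, 0.09, 0.084], 0.19)]
post_hole []
bracket [([0.564, 0.088, 0.087], 0.61)]
bracket_shoulder [([0.566, 0.09, 0.085], 0.9)]
bracket_hole [([0.565, 0.087, 0.081], 0.84), ([0.536, -0.248, 0.118], 0.65), ([0.607, -0.236, 0.181], 0.17)]
pin [([0.41, -0.391, 0.148], 0.91), ([0.504, -0.377, 0.166], 0.85), ([0.473, -0.27, 0.169], 0.58)]
pin_tip [([0.505, -0.371, 0.163], 0.75), ([0.411, -0.397, 0.148], 0.69), ([0.476, -0.272, 0.175], 0.66)]
stand [([0.532, -0.247, 0.114], 0.64)]
chise
[... 314 characters left out ...]
, 1.068], [0.0, 0.0, 0.0, 1.0]]
post [([0.595, 0.26, 0.103], 0.85)]
post_mortise [([0.594, 0.254, 0.104], 0.66)]
post_hole [([0.594, 0.258, 0.105], 0.63)]
bracket [([0.56, 0.053, 0.082], 0.83), ([0.47, -0.273, 0.209], 0.37)]
bracket_shoulder [([0.564, 0.057, 0.085], 0.89), ([0.468, -0.273, 0.208], 0.29)]
bracket_hole [([0.568, 0.062, 0.086], 0.65)]
pin [([0.505, -0.378, 0.174], 0.66), ([0.411, -0.4, 0.176], 0.66), ([0.467, -0.28, 0.209], 0.58)]
pin_tip [([0.502, -0.379, 0.173], 0.95), ([0.407, -0.391, 0.173], 0.9), ([0.469, -0.275, 0.211], 0.74)]
stand [([0.531, -0.255, 0.13], 0.55)]
chisel_a [([0.608, -0.241, 0.216], 0.6), ([0.539, -0.26, 0.219], 0.56)]
mallet [([0.75, -0.147, 0.05], 0.74)]
```

View pics/side0.png

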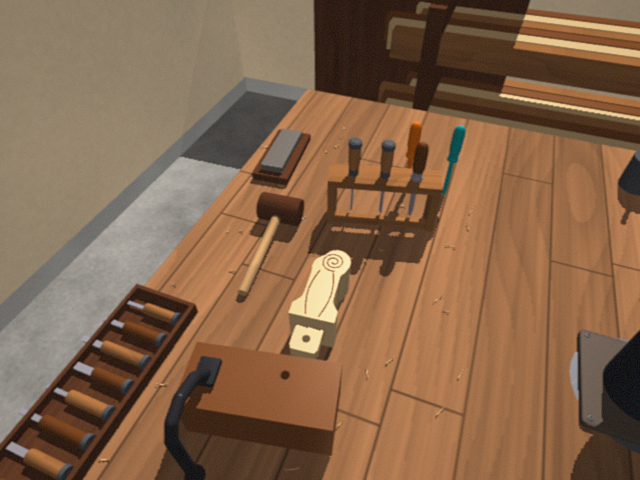

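View pics/top0.png

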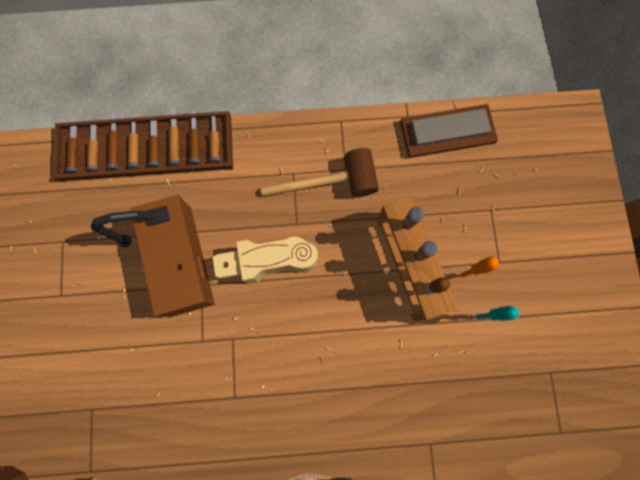

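The side view shows the pin (dark handle, no hoop) at (420,160), two hooped chisels at (355,150) and (388,150), an orange look-alike at (414,140) and a turquoise one at (456,145). The top view has the pin at (439,286), the post hole at (180,267) and the bracket's tenon hole at (226,265).

```bash
python3 - <<'E'
import cv2
t=cv2.imread("pics/top0.png");s=cv2.imread("pics/side0.png")
def crop(im,x,y,w,h,k,name):
    c=cv2.resize(im[y:y+h,x:x+w],None,fx=k,fy=k,interpolation=cv2.INTER_CUBIC)
    for i in range(0,w,20): cv2.line(c,(i*k,0),(i*k,6),(0,255,0),1); cv2.putText(c,str(x+i),(i*k,16),0,.35,(0,255,0))
    for j in range(0,h,20): cv2.line(c,(0,j*k),(6,j*k),(0,255,0),1); cv2.putText(c,str(y+j),(8,j*k+4),0,.35,(0,255,0))
    cv2.imwrite(name,c)
crop(t,130,190,200,135,4,"pics/ct.png")
crop(s,180,240,190,145,4,"pics/cs.png")
a=cv2.resize(t[190:330,370:530],None,fx=2.5,fy=2.5,interpolation=2);b=cv2.resize(s[110:250,320:480],None,fx=2.5,fy=2.5,interpolation=2)
crop(s,320,115,160,120,5,"pics/cp.png")
E
```

```text
(no output)
```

View pics/ct.png

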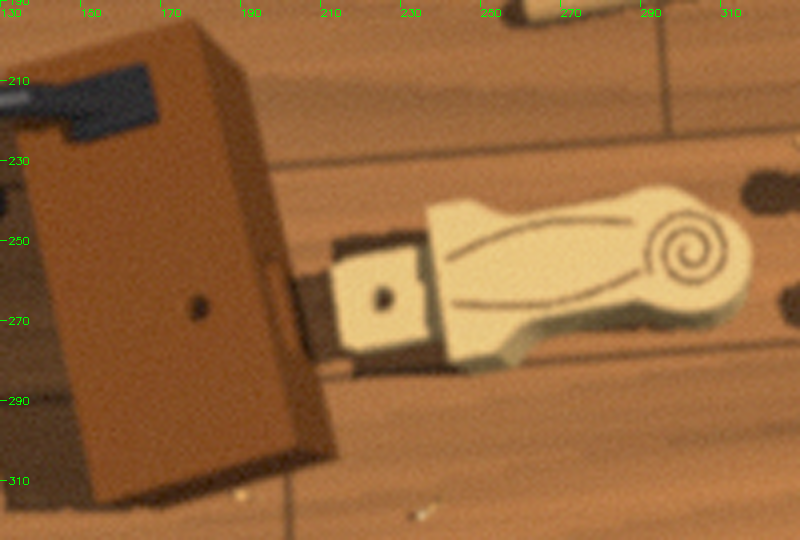

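View pics/cs.png

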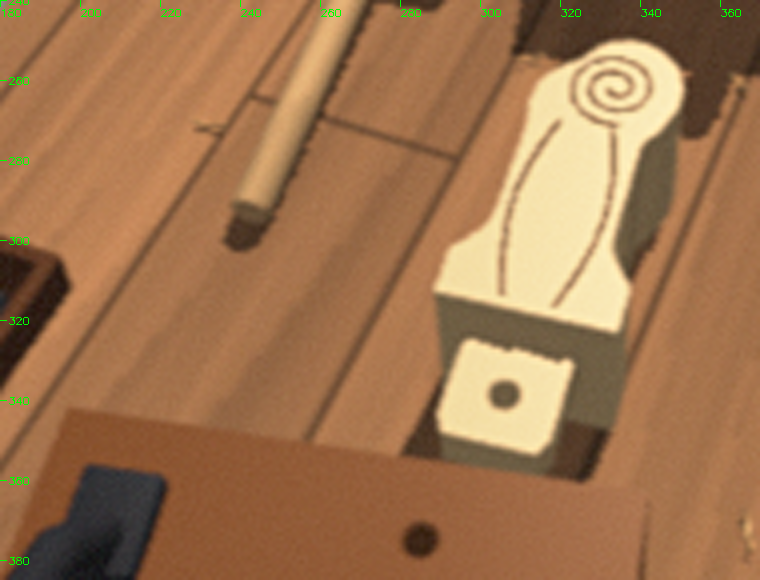

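View pics/cp.png

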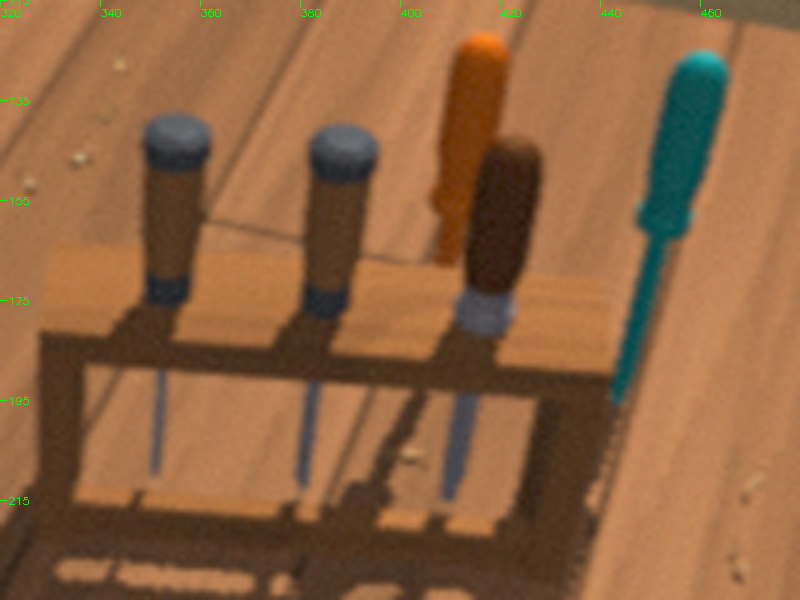

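The enlarged crops agree: the pin is at side (420,160), with a plain domed dark handle and steel collar. The hooped tools at (355,150) and (388,150) are the chisels. I read corner pixels off the crops and fit the poses from both views.

```bash
cat > h.py <<'E'
from plant import bot
import numpy as np
from scipy.optimize import least_squares
from scipy.spatial.transform import Rotation as R
C={c:bot.camera_params(c) for c in("side","top")}
def proj(c,P):
    p=C[c];T=np.linalg.inv(p['pose']);q=np.atleast_2d(P)@T[:3,:3].T+T[:3,3]
    return np.c_[p['fx']*q[:,0]/q[:,2]+p['cx'],p['fy']*q[:,1]/q[:,2]+p['cy']]
def ray(c,u,v):
    p=C[c];d=p['pose'][:3,:3]@np.array([(u-p['cx'])/p['fx'],(v-p['cy'])/p['fy'],1]);return p['pose'][:3,3],d/np.linalg.norm(d)
def tri(uv):
    A=np.zeros((3,3));b=np.zeros(3)
    for c,(u,v) in uv.items():
        o,d=ray(c,u,v);M=np.eye(3)-np.outer(d,d);A+=M;b+=M@o
    return np.linalg.solve(A,b)
def plane(c,u,v,z):
    o,d=ray(c,u,v);return o+d*(z-o[2])/d[2]
def fit(obs,x0,free=3):
    def place(x,m):
        Z=x[3] if free==4 else 0
        c,s=np.cos(x[2]),np.sin(x[2]);m=np.array(m)/1000
        return np.array([x[0]+c*m[0]-s*m[1],x[1]+s*m[0]+c*m[1],m[2]+Z])
    f=lambda x:np.concatenate([(proj(c,place(x,m))[0]-uv) for c,m,uv in obs])
    r=least_squares(f,x0+[0]*(free-3),loss='soft_l1');return r.x,f(r.x).reshape(-1,2)
E
cat > m.py <<'E'
from h import *
t=lambda a,b:np.array([a/4+130-.4,b/4+190-.4]); s=lambda a,b:np.array([a/4+180-.4,b/4+240-.4])
post=[('top',(155,-52.5,105),t(197,22)),('top',(155,-52.5,0),t(245,72)),('top',(-85,-52.5,105),t(297,447)),('top',(-85,-52.5,0),t(337,457)),('top',(-85,52.5,105),t(95,503)),('top',(0,-18.5,105),t(198,307)),
('side',(155,-52.5,105),s(68,408)),('side',(-85,-52.5,105),s(642,494)),('side',(0,-18.5,105),s(420,540))]
br=[('top',(42,75,84),t(427,207)),('top',(-42,75,84),t(448,360)),('top',(0,109,69),t(383,298)),('top',(0,-93,84),t(750,252)),
('side',(42,75,84),s(434,292)),('side',(-42,75,84),s(620,332)),('side',(0,109,69),s(504,395))]
if __name__=="__main__":
    for n,o,x0 in(("post",post,[.594,.28,.1]),("br",br,[.56,.05,.1])):
        for k in(3,4):
            x,r=fit(o,x0,k);print(n,np.round(x,4).tolist());
        print(np.round(r,1).tolist())
    # same-camera consistency
    for cam in("top","side"):
        for n,o,x0 in(("post",post,[.594,.28,.1]),("br",br,[.56,.05,.1])):
            x,r=fit([q for q in o if q[0]==cam],x0);print(cam,n,np.round(x,4).tolist())
    print("pin tri top of handle",tri({'side':(420+2,145.5),'top':(439,286)}), "hole",tri({'side':s(420,540),'top':t(198,307)}),'tenonhole',tri({'side':s(504,395),'top':t(383,298)}))
    print("collar side z.135",plane('side',320+485/5-.4,115+315/5-.4,.137))
E
python3 m.py
python3 - <<'E'
import cv2,numpy as np
t=cv2.imread("pics/top0.png")
c=cv2.resize(t[190:330,375:475],None,fx=4,fy=4,interpolation=2)
for i in range(0,100,20): cv2.putText(c,str(375+i),(i*4,10),0,.35,(0,255,0))
for i in range(0,140,20): cv2.putText(c,str(190+i),(0,i*4+4),0,.35,(0,255,0))
cv2.imwrite("pics/cpt.png",c)
E
```

```text
post [0.555, 0.2532, 0.2025]
post [0.555, 0.2532, 0.2025, 0.0002]
[[-0.5, -1.2], [0.3, -0.7], [0.0, -0.0], [0.9, 0.6], [0.6, 0.2], [-0.4, 0.2], [-0.3, -0.4], [1.6, 0.4], [-0.5, 0.5]]
br [0.5682, 0.0359, 0.0539]
br [0.5681, 0.0361, 0.0555, 0.0015]
[[1.1, 0.6], [-0.3, 0.8], [-0.5, 0.0], [-0.0, -1.8], [0.9, -1.2], [-0.4, 1.3], [-0.5, -0.1]]
top post [0.5549, 0.2536, 0.1989]
top br [0.5673, 0.0362, 0.0361]
side post [0.555, 0.2526, 0.208]
side br [0.5735, 0.0357, 0.1149]
pin tri top of handle [ 0.46921182 -0.27094768  0.22350574] hole [0.55865916 0.23413489 0.10545227] tenonhole [0.56184271 0.1441253  0.06925854]
collar side z.135 [ 0.47032876 -0.27587893  0.137     ]
```

View pics/cpt.png

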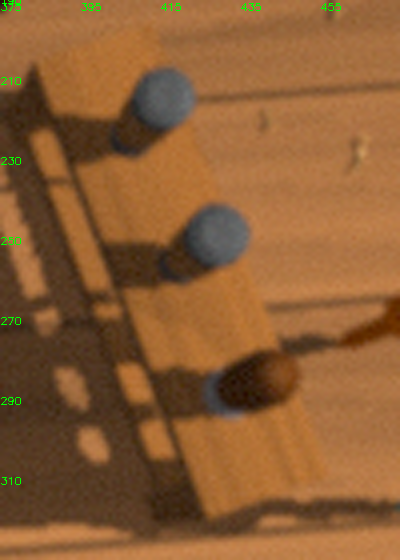

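```bash
cat >> h.py <<'E'
def rel(pos,yaw,flip=0):
    "shift mm, turn rad in tool axes to reach tool-down pose with tool y at world angle yaw"
    s=bot.sense();r=R.from_rotvec(s['tcp_rot'])
    y=np.array([np.cos(yaw),np.sin(yaw),0]);z=np.array([0,0,-1.]);T=R.from_matrix(np.c_[np.cross(y,z),y,z])
    d=r.inv().apply(np.array(pos)-s['eef_pos'])*1000
    return np.round(d,1).tolist(),np.round((r.inv()*T).as_rotvec(),3).tolist()
E
python3 - <<'E'
from m import *
x,r=fit([q for q in br if q[1][1]!=-93],[.56,.05,.1]);print(np.round(x,4),np.round(r,1).tolist())
print(rel([.568,.036,.2],.09))
E
```

```text
[0.5732 0.0361 0.1068] [[0.3, 0.3], [1.0, 0.1], [-0.1, 0.3], [-0.1, -0.1], [-0.8, 0.4], [-0.1, 0.2]]
([-490.5, -386.2, 42.3], [0.0, -0.0, 1.012])
```

Emit:
drive_tool(
  rows=[
    [-495,-384,42,0,0,0.995,100],
    [-495,-384,42,0,0,0.995,100],
    [-495,-384,42,0,0,0.995,100],
    [-495,-384,42,0,0,0.995,100],
    [-495,-384,42,0,0,0.995,100],
    [-495,-384,42,0,0,0.995,100],
    [-495,-384,42,0,0,0.995,100],
    [-495,-384,42,0,0,0.995,100],
  ],
)

```text
time: 1.87
eef_pos: [0.4477, 0.2998, 0.2203]
tcp_rot: [2.106, 2.331, 0.001]
wrist_force: [1.5, -0.4, 1.1]
gripper_width: 0.0853
```

```bash
python3 - <<'E'
from h import *
s=bot.sense();print(s['time'],s['eef_pos'],s['wrist_force'],s['joint_pos']);print(rel([.573,.036,.18],.107))
E
```

```text
1.8667 [0.44773339 0.29979463 0.22025501] [ 1.48163237 -0.4305873   1.14842507] [ 4.01663611e-01  4.84543768e-03  1.93311986e+00 -3.08995038e-05
  1.20274250e+00  3.00401586e-01]
([-275.1, 97.9, 40.3], [0.001, -0.0, -0.006])
```

Emit:
drive_tool(
  rows=[
    [-265,94,40,0,0,0,100],
    [-265,94,40,0,0,0,100],
    [-265,94,40,0,0,0,100],
    [-265,94,40,0,0,0,100],
    [-265,94,40,0,0,0,100],
    [-265,94,40,0,0,0,100],
    [-265,94,40,0,0,0,100],
    [-265,94,40,0,0,0,100],
  ],
)

```text
time: 2.53
eef_pos: [0.5708, 0.0429, 0.1793]
tcp_rot: [2.105, 2.33, -0.002]
wrist_force: [-0.4, -0.4, -0.0]
gripper_width: 0.0853
```

```bash
python3 - <<'E'
from h import *
s=bot.sense();print(s['time'],s['eef_pos'],s['wrist_force'],s['joint_pos']);print(rel([.573,.036,.055],.107))
E
```

```text
2.5333 [0.57084078 0.04286068 0.17933532] [-0.4342177  -0.44143398 -0.0048424 ] [-0.10143504  0.12254902  1.88796167 -0.00211352  1.13048651 -0.2017606 ]
([-6.8, 1.4, 124.3], [0.0, 0.002, -0.006])
```

Emit:
drive_tool(
  rows=[
    [-4,1,40,0,0,0,100],
    [-6,1,75,0,0,0,100],
    [-6,1,105,0,0,0,100],
    [-6,1,124,0,0,0,100],
    [-6,1,124,0,0,0,100],
    [-6,1,124,0,0,0,100],
  ],
)

```text
time: 3.03
eef_pos: [0.5698, 0.0428, 0.0553]
tcp_rot: [-2.098, -2.336, 0.002]
wrist_force: [0.0, 0.3, 0.0]
gripper_width: 0.0854
```

```bash
python3 - <<'E'
from h import *
s=bot.sense();print(s['time'],s['eef_pos'],s['wrist_force'],s['joint_pos']);print(rel([.573,.036,.055],.107))
im=bot.read_camera("top");import cv2;cv2.imwrite("pics/g.png",cv2.resize(im[190:330,130:330,::-1],None,fx=4,fy=4))
E
```

```text
3.0333 [0.5698322  0.04279072 0.05525972] [0.02219314 0.26021794 0.01982703] [-1.02594606e-01  2.90156972e-01  1.94963509e+00  1.33075087e-04
  9.04354486e-01 -2.10018882e-01]
([-7.1, 2.4, 0.2], [-0.002, -0.001, 0.0])
```

Emit:
drive_tool(
  rows=[
    [0,0,0,0,0,0,0],
    [0,0,0,0,0,0,0],
    [0,0,0,0,0,0,0],
    [0,0,0,0,0,0,0],
    [0,0,0,0,0,0,0],
    [0,0,0,0,0,0,0],
    [0,0,0,0,0,0,0],
    [0,0,0,0,0,0,0],
  ],
)

```text
time: 3.75
eef_pos: [0.5729, 0.0423, 0.0586]
tcp_rot: [2.097, 2.334, 0.005]
wrist_force: [2.6, 0.7, 7.1]
gripper_width: 0.0553
```

```bash
cat >> h.py <<'E'
PX,PY,PW=.555,.2532,.2025
def p2w(x,y,z):
    c,s=np.cos(PW),np.sin(PW);return [PX+c*x-s*y,PY+s*x+c*y,z]
def w2p(p):
    c,s=np.cos(PW),np.sin(PW);d=np.array(p[:2])-[PX,PY];return np.array([c*d[0]+s*d[1],-s*d[0]+c*d[1]])*1000
E
python3 - <<'E'
from h import *
s=bot.sense();print(s['eef_pos'],s['wrist_force']);print(w2p(s['eef_pos']),rel(p2w(0,-.197,s['eef_pos'][2]),PW))
E
```

```text
[0.57285648 0.04232462 0.05862887] [2.57808159 0.67824433 7.1285383 ]
[ -24.91940315 -210.1578099 ] ([15.5, 23.6, 0.1], [0.005, 0.001, -0.096])
```

Emit:
drive_tool(
  rows=[
    [2,4,-1,0,0,-0.02,0],
    [5,8,-1,0,0,-0.04,0],
    [8,12,-1,0,0,-0.06,0],
    [11,17,-1,0,0,-0.08,0],
    [14,21,-1,0,0,-0.096,0],
    [15.5,23.6,-1,0,0,-0.096,0],
    [15.5,23.6,-1,0,0,-0.096,0],
    [15.5,23.6,-1,0,0,-0.096,0],
  ],
)

```text
time: 4.42
eef_pos: [0.5926, 0.059, 0.0585]
tcp_rot: [1.982, 2.436, -0.004]
wrist_force: [-4.7, -4.7, 8.5]
gripper_width: 0.0549
```

```bash
python3 - <<'E'
from h import *
import cv2
s=bot.sense();print(s['eef_pos'],s['wrist_force'],s['wrist_torque'],R.from_rotvec(s['tcp_rot']).as_matrix()[:,1:]);print(w2p(s['eef_pos']),rel(p2w(0,-.1215,s['eef_pos'][2]),PW))
a=bot.read_camera("top");b=bot.read_camera("side")
a=a[190:330,130:310,::-1];b=b[230:390,220:380,::-1]
k=3
c=np.hstack([cv2.resize(a,(400,311),interpolation=2),cv2.resize(b,(400,400),interpolation=2)[:400][:311*0+400][:, :] [:311]])
cv2.imwrite("pics/al.png",c)
E
```

```text
[0.59260385 0.05902128 0.0585067 ] [-4.68852719 -4.72620868  8.47744718] [-0.56927159  0.62950432  0.07862932] [[ 0.97913954 -0.00102779]
 [ 0.20318333 -0.00249096]
 [-0.00151248 -0.99999637]]
[  -2.21752243 -197.77387483] ([76.3, 2.4, -0.2], [-0.002, 0.002, 0.002])
```

View pics/al.png

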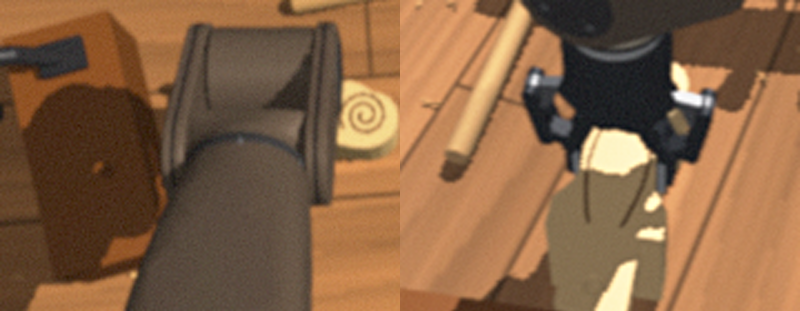

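Emit:
drive_tool(
  rows=[
    [3,1,-3,0,0,0,0],
    [7,1,-3,0,0,0,0],
    [11,1,-3,0,0,0,0],
    [15,1,-3,0,0,0,0],
    [19,1,-3,0,0,0,0],
    [23,1,-3,0,0,0,0],
    [27,1,-3,0,0,0,0],
    [31,1,-3,0,0,0,0],
  ],
)

```text
time: 5.18
eef_pos: [0.5873, 0.0913, 0.06]
tcp_rot: [1.985, 2.435, 0.001]
wrist_force: [1.3, -1.2, -6.3]
gripper_width: 0.0555
```

```bash
cat > st.py <<'E'
from h import *
s=bot.sense();r=R.from_rotvec(s['tcp_rot'])
print("t",s['time'],"post-frame",np.round(w2p(s['eef_pos']),1),"z",round(s['eef_pos'][2],4),"Ftool",np.round(r.inv().apply(s['wrist_force']),1),"Ttool",np.round(r.inv().apply(s['wrist_torque']),2),"w",round(s['gripper_width'],4))
print("yaw err",rel(s['eef_pos'],PW)[1])
E
python3 st.py
```

```text
t 5.1833 post-frame [  -0.9 -165.1] z 0.06 Ftool [-1.4  1.1  6.3] Ttool [-0.17 -0.06  0.12] w 0.0555
yaw err [0.001, -0.0, 0.0]
```

Emit:
drive_tool(
  rows=[
    [2,0,2,0,0,0,0],
    [6,0,2,0,0,0,0],
    [10,0,2,0,0,0,0],
    [14,0,2,0,0,0,0],
    [18,0,2,0,0,0,0],
    [22,0,2,0,0,0,0],
    [26,0,2,0,0,0,0],
    [30,0,2,0,0,0,0],
  ],
)

```text
time: 5.85
eef_pos: [0.5815, 0.1203, 0.0585]
tcp_rot: [1.984, 2.435, 0.0]
wrist_force: [1.1, -3.7, -1.4]
gripper_width: 0.0552
```

```bash
python3 st.py
```

```text
t 5.85 post-frame [  -0.8 -135.5] z 0.0585 Ftool [-3.8  0.3  1.4] Ttool [ 0.12 -0.54 -0.16] w 0.0552
yaw err [0.001, 0.001, 0.001]
```

Emit:
drive_tool(
  rows=[
    [2,0,0,0,0,0,0],
    [4,0,0,0,0,0,0],
    [6,0,0,0,0,0,0],
    [8,0,0,0,0,0,0],
    [10,0,0,0,0,0,0],
    [12,0,0,0,0,0,0],
    [14,0,0,0,0,0,0],
    [16,0,0,0,0,0,0],
  ],
)

```text
time: 6.52
eef_pos: [0.5789, 0.134, 0.0585]
tcp_rot: [1.978, 2.434, -0.004]
wrist_force: [4.2, -17.7, 1.5]
gripper_width: 0.0551
```

```bash
python3 st.py
```

```text
t 6.5167 post-frame [  -0.6 -121.5] z 0.0585 Ftool [-18.2   0.5  -1.4] Ttool [ 0.4  -2.27 -0.29] w 0.0551
yaw err [0.001, 0.005, 0.003]
```

Emit:
drive_tool(
  rows=[
    [0,0,0,0,0,0,100],
    [0,0,0,0,0,0,100],
    [0,0,0,0,0,0,100],
    [0,0,0,0,0,0,100],
    [-3,0,0,0,0,0,100],
    [-3,0,-30,0,0,0,100],
    [-3,0,-70,0,0,0,100],
    [-3,0,-110,0,0,0,100],
  ],
)

```text
time: 7.18
eef_pos: [0.5772, 0.1329, 0.1675]
tcp_rot: [-1.983, -2.432, 0.004]
wrist_force: [1.6, -0.3, 0.9]
gripper_width: 0.0853
```

```bash
python3 st.py; python3 - <<'E'
from h import *
print(np.round(bot.sense()['joint_pos'],3), rel([.469,-.274,.30],.107))
# stand: fit corners in top (z=.130) 
c=lambda a,b:(a/4+375-.4,b/4+190-.4)
for p in((38,68),(205,518),(328,478),(150,25)): print(np.round(plane('top',*c(*p),.13),4))
# pin axis: circle-ish dome top, collar
print("pin handle top",tri({'side':(320+513/5-.4,115+150/5-.4),'top':c(272,377)}))
print("dome at z .215",plane('top',*c(272,377),.213),plane('side',320+513/5-.4,115+155/5-.4,.213))
print("chisels z .21", plane('top',*c(163,98),.217),plane('top',*c(217,235),.217))
E
```

```text
t 7.1833 post-frame [  -2.5 -122.3] z 0.1675 Ftool [-0.6  1.5 -0.9] Ttool [-0.05  0.03  0.06] w 0.0853
yaw err [-0.004, -0.001, 0.0]
[ 5.500e-02  1.800e-01  1.846e+00  1.000e-03  1.120e+00 -1.480e-01] ([-376.7, -188.4, -132.2], [-0.004, -0.001, 0.096])
[ 0.6484 -0.2034  0.13  ]
[ 0.4107 -0.2618  0.13  ]
[ 0.4255 -0.3258  0.13  ]
[ 0.6671 -0.2647  0.13  ]
pin handle top [ 0.47142527 -0.2789486   0.2204136 ]
dome at z .215 [ 0.47110846 -0.28107255  0.213     ] [ 0.47275487 -0.28656438  0.213     ]
chisels z .21 [ 0.60613694 -0.24582026  0.217     ] [ 0.5386221  -0.26305964  0.217     ]
```

Emit:
drive_tool(
  rows=[
    [-20,-10,-132,0,0,0.1,60],
    [-384,-186,-132,0,0,1.526,60],
    [-384,-186,-132,0,0,1.526,60],
    [-384,-186,-132,0,0,1.526,60],
    [-384,-186,-132,0,0,1.526,60],
    [-384,-186,-132,0,0,1.526,60],
    [-384,-186,-132,0,0,1.526,60],
    [-384,-186,-132,0,0,1.526,60],
  ],
)

```text
time: 7.85
eef_pos: [0.5059, -0.1516, 0.2714]
tcp_rot: [-2.898, -1.213, -0.001]
wrist_force: [0.6, -0.1, 0.5]
gripper_width: 0.0512
```

```bash
python3 - <<'E'
from h import *
s=bot.sense();print(s['time'],s['eef_pos']);print(rel([.4705,-.2805,.30],-1.327))
E
```

```text
7.85 [ 0.50592587 -0.15159763  0.27141413]
([-116.7, 65.2, -28.7], [0.0, -0.001, 0.549])
```

Emit:
drive_tool(
  rows=[
    [-107,60,-27,0,0,0.5,60],
    [-107,60,-27,0,0,0.5,60],
    [-107,60,-27,0,0,0.5,60],
    [-107,60,-27,0,0,0.5,60],
    [-107,60,-27,0,0,0.5,60],
    [-107,60,-27,0,0,0.5,60],
    [-107,60,-27,0,0,0.5,60],
  ],
)

```text
time: 8.43
eef_pos: [0.4752, -0.2676, 0.2972]
tcp_rot: [-3.104, -0.473, 0.001]
wrist_force: [-0.3, 0.3, -0.4]
gripper_width: 0.0512
```

```bash
python3 - <<'E'
from h import *
import cv2
s=bot.sense();print(s['time'],s['eef_pos'],s['wrist_force']);print(rel([.4705,-.2805,.175],-1.327))
a=bot.read_camera("top");b=bot.read_camera("side")
cv2.imwrite("pics/home_top.png",a[:,:,::-1]);cv2.imwrite("pics/home_side.png",b[:,:,::-1])
c=np.hstack([cv2.resize(a[190:330,130:330,::-1],(500,350),interpolation=2),cv2.resize(b[230:390,200:360,::-1],(300,300),interpolation=2)[:350] if 0 else cv2.copyMakeBorder(cv2.resize(b[230:390,200:360,::-1],(300,300),interpolation=2),0,50,0,0,0)])
d=cv2.resize(b[115:235,320:480,::-1],(333,250),interpolation=2)
d2=cv2.resize(a[190:330,375:525,::-1],(267,250),interpolation=2)
e=np.hstack([d,d2,np.zeros((250,200,3),np.uint8)])
cv2.imwrite("pics/home.png",np.vstack([c,e]))
E
```

```text
8.4333 [ 0.47520569 -0.26761253  0.29722409] [-0.34002524  0.30249898 -0.36642628]
([-8.3, 11.1, 122.2], [-0.001, 0.0, 0.059])
```

View pics/home.png

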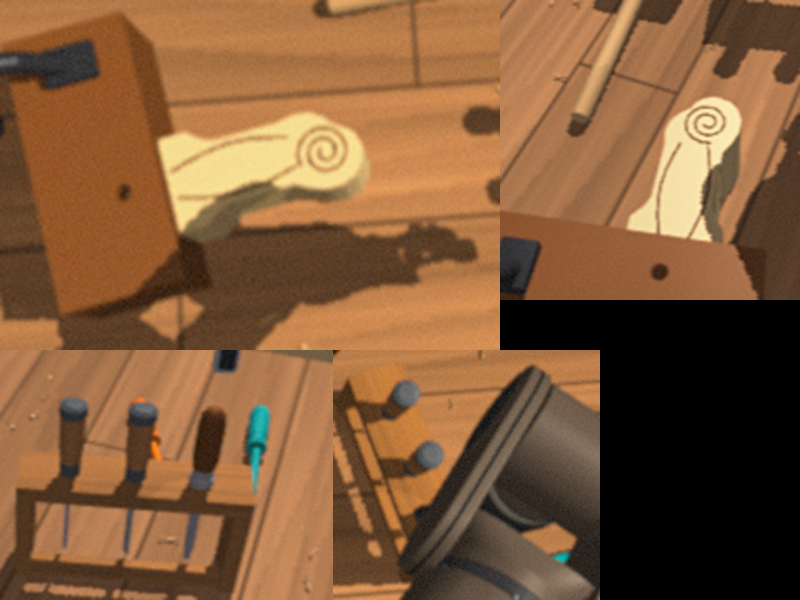

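The bracket's shoulder sits flush against the post. The post hole is clear, and it's at about (125,190) in the top crop. The pin is still at side (421,158), but the orange look-alike now shows near (390,153) and the turquoise near (445,155), so both have moved without the arm touching them. I'll check where they are before going down.

```bash
python3 - <<'E'
from h import *
import cv2
b=bot.read_camera("side")
for c in("side","top"):
    if c=="top": bot.read_camera("top")
    print(c,[(np.round(d['position'],3).tolist(),round(d['confidence'],2)) for d in bot.spot_in(c,"pin")])
f=lambda im:cv2.resize(im[60:240,300:500],None,fx=2,fy=2,interpolation=2)
cv2.imwrite("pics/cmp.png",np.hstack([f(cv2.imread("pics/side0.png")),f(b[:,:,::-1])]))
h=lambda im,lo,hi:np.argwhere(cv2.inRange(cv2.cvtColor(im,cv2.COLOR_BGR2HSV),lo,hi)>0)[:,::-1]
for im in(cv2.imread("pics/side0.png"),cv2.imread("pics/home_side.png"),b[:,:,::-1].copy()):
    for lo,hi in(((85,150,60),(95,255,255)),((9,225,120),(16,255,255))):
        q=h(im,lo,hi);q=q[(q[:,0]>330)&(q[:,0]<520)&(q[:,1]<220)];print(len(q),q.mean(0) if len(q) else 0)
E
```

```text
side [([0.474, -0.27, 0.169], 0.94), ([0.434, -0.54, 0.024], 0.69)]
top [([0.44, -0.594, 0.029], 0.62), ([0.595, 0.264, 0.103], 0.51), ([0.537, -0.26, 0.222], 0.31), ([0.573, -0.245, 0.13], 0.17)]
385 [454.73506494 149.1012987 ]
80 [415.0375 134.475 ]
198 [443.36868687 155.41919192]
11 [394.09090909 161.36363636]
195 [443.36923077 155.53846154]
13 [393.92307692 162.46153846]
```

View pics/cmp.png

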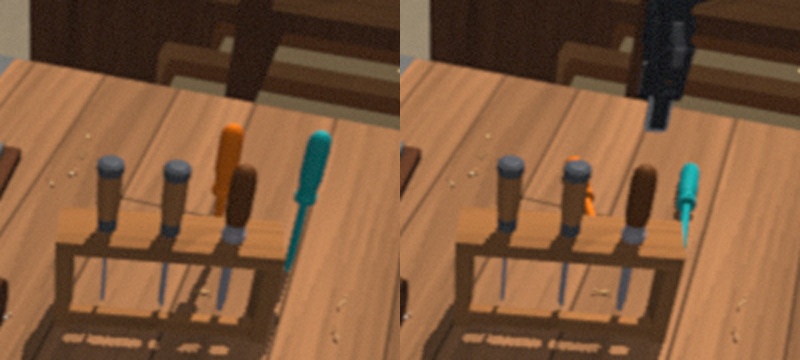

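Both look-alikes were standing on the bench behind the stand and now lie flat on it. They're well clear of the pin, so I'll leave them. The gripper is above the pin, which is still in the stand.

```bash
python3 - <<'E'
from h import *
s=bot.sense();print(s['time'],s['eef_pos'],s['wrist_force']);print(rel([.4705,-.2805,.175],-1.327))
E
```

```text
8.7333 [ 0.47543356 -0.26785575  0.2977302 ] [-0.51238454  0.57959643  0.08466985]
([-8.4, 10.6, 122.7], [-0.0, 0.0, 0.057])
```

Emit:
drive_tool(
  rows=[
    [-8,11,10,0,0,0.057,60],
    [-8,11,40,0,0,0.057,60],
    [-8,11,70,0,0,0.057,60],
    [-8,11,100,0,0,0.057,60],
    [-8,11,123,0,0,0.057,60],
    [-8,11,123,0,0,0.057,60],
    [-8,11,123,0,0,0.057,60],
  ],
)

```text
time: 9.32
eef_pos: [0.4703, -0.2807, 0.1737]
tcp_rot: [-3.116, -0.38, 0.003]
wrist_force: [0.4, -0.0, 0.8]
gripper_width: 0.0512
```

```bash
python3 - <<'E'
from h import *
import cv2
s=bot.sense();print(s['time'],s['eef_pos'],s['wrist_force']);print(rel([.4705,-.2805,.175],-1.327))
b=bot.read_camera("side");cv2.imwrite("pics/pg.png",cv2.resize(b[90:240,340:500,::-1],None,fx=3,fy=3,interpolation=2))
E
```

```text
9.3167 [ 0.47025915 -0.28073684  0.17374483] [ 0.36155733 -0.03050903  0.79822429]
([0.3, -0.2, -1.3], [-0.003, 0.002, -0.001])
```

Emit:
drive_tool(
  rows=[
    [0,0,0,0,0,0,0],
    [0,0,0,0,0,0,0],
    [0,0,0,0,0,0,0],
    [0,0,0,0,0,0,0],
    [0,0,0,0,0,0,0],
    [0,0,0,0,0,0,0],
    [0,0,0,0,0,0,0],
  ],
)

```text
time: 9.95
eef_pos: [0.4719, -0.2822, 0.1776]
tcp_rot: [3.116, 0.379, 0.005]
wrist_force: [-1.4, 1.8, 6.2]
gripper_width: 0.0266
```

```bash
python3 - <<'E'
from h import *
s=bot.sense();print(s['time'],s['eef_pos'],s['wrist_force'],s['wrist_torque'],s['gripper_width']);print(rel([.4705,-.2805,.175],-1.327))
E
```

```text
9.95 [ 0.47190759 -0.28221914  0.17764271] [-1.3889777   1.81337521  6.24191131] [0.31329279 0.08452476 0.01074004] 0.026607263397309462
([-1.0, -2.0, 2.6], [0.003, -0.003, -0.002])
```

Emit:
drive_tool(
  rows=[
    [0,0,-10,0,0,0,0],
    [0,0,-30,0,0,0,0],
    [0,0,-55,0,0,0,0],
    [0,0,-80,0,0,0,0],
    [0,0,-110,0,0,0,0],
    [0,0,-135,0,0,0,0],
    [0,0,-140,0,0,0,0],
    [0,0,-140,0,0,0,0],
  ],
)

```text
time: 10.62
eef_pos: [0.4714, -0.2822, 0.3175]
tcp_rot: [3.115, 0.378, 0.005]
wrist_force: [-0.4, -0.0, -1.9]
gripper_width: 0.0266
```

```bash
python3 - <<'E'
from h import *
s=bot.sense();print(s['time'],s['eef_pos'],s['wrist_force'],s['wrist_torque'],s['gripper_width']);print(rel([.5587,.2347,.325],-1.327))
E
```

```text
10.6167 [ 0.47137224 -0.28219992  0.31748254] [-0.40389908 -0.00715862 -1.88120169] [ 0.00892309 -0.03408199  0.00392788] 0.026616199293364055
([208.6, -480.9, -9.0], [0.004, -0.003, -0.002])
```

Emit:
drive_tool(
  rows=[
    [10,-24,0,0,0,0,0],
    [26,-60,0,0,0,0,0],
    [42,-98,0,0,0,0,0],
    [58,-136,0,0,0,0,0],
    [75,-174,0,0,0,0,0],
    [92,-212,0,0,0,0,0],
    [108,-250,0,0,0,0,0],
    [124,-286,0,0,0,0,0],
  ],
)

```text
time: 11.28
eef_pos: [0.5213, 0.0281, 0.3118]
tcp_rot: [-3.117, -0.379, 0.007]
wrist_force: [1.7, -0.6, -1.1]
gripper_width: 0.0269
```

Emit:
drive_tool(
  rows=[
    [16,-38,0,0,0,0,0],
    [32,-74,0,0,0,0,0],
    [46,-108,0,0,0,0,0],
    [60,-140,0,0,0,0,0],
    [72,-168,0,0,0,0,0],
    [80,-186,0,0,0,0,0],
    [84,-195,0,0,0,0,0],
    [84,-195,0,0,0,0,0],
  ],
)

```text
time: 11.95
eef_pos: [0.5566, 0.2366, 0.3119]
tcp_rot: [3.118, 0.383, -0.007]
wrist_force: [-0.5, 0.6, -1.6]
gripper_width: 0.0268
```

Emit:
drive_tool(
  rows=[
    [0,0,0,0,0,0,0],
    [0,0,0,0,0,0,0],
    [0,0,0,0,0,0,0],
  ],
)

```text
time: 12.2
eef_pos: [0.5575, 0.2338, 0.3145]
tcp_rot: [3.118, 0.376, -0.001]
wrist_force: [-0.8, 0.2, -1.4]
gripper_width: 0.0263
```

```bash
python3 - <<'E'
from h import *
import cv2
s=bot.sense();print(s['time'],s['eef_pos'],s['wrist_force'],s['gripper_width']);print(rel([.5587,.2347,.2877],-1.327))
b=bot.read_camera("side");cv2.imwrite("pics/side_pin.png",b[:,:,::-1])
p=s['eef_pos'];
for nm,q in(("pin",p-[0,0,.03]),("tip",p-[0,0,.1596]),("hole",[.5587,.2347,.105])): print(nm,proj('side',np.array(q)),proj('top',np.array(q)))
for n in("pin","pin_tip","post_hole"): print(n,[(np.round(d['position'],3).tolist(),round(d['confidence'],2)) for d in bot.spot_in("side",n)][:3])
a=bot.read_camera("top");cv2.imwrite("pics/top_pin.png",a[:,:,::-1])
for n in("pin","pin_tip","post_hole"): print(n,[(np.round(d['position'],3).tolist(),round(d['confidence'],2)) for d in bot.spot_in("top",n)][:3])
u=proj('side',p-[0,0,.08])[0].astype(int);x0,y0=u[0]-80,u[1]-75
c=cv2.resize(b[y0:y0+150,x0:x0+160,::-1],(640,600),interpolation=2);print(x0,y0)
cv2.imwrite("pics/sp.png",c)
E
```

```text
12.2 [0.55751756 0.2338203  0.31452798] [-0.77141006  0.24834473 -1.39781013] 0.026305704503826896
([1.4, -0.6, 26.8], [0.0, 0.001, -0.004])
pin [[276.75069591 307.54837413]] [[149.15538151 252.43102866]]
tip [[283.1557512  358.73543725]] [[172.11595439 263.56223976]]
hole [[284.22398686 374.97905212]] [[178.92655354 266.54684685]]
pin []
pin_tip [([0.557, 0.237, 0.273], 0.71)]
post_hole [([0.589, 0.288, 0.105], 0.68)]
pin [([0.578, -0.505, 0.023], 0.91), ([0.438, -0.542, 0.028], 0.87), ([0.546, 0.224, 0.282], 0.61)]
pin_tip [([0.575, -0.501, 0.022], 0.85), ([0.548, 0.231, 0.283], 0.74), ([0.434, -0.538, 0.023], 0.73)]
post_hole [([0.56, 0.243, 0.108], 0.8)]
199 254
```

View pics/sp.png

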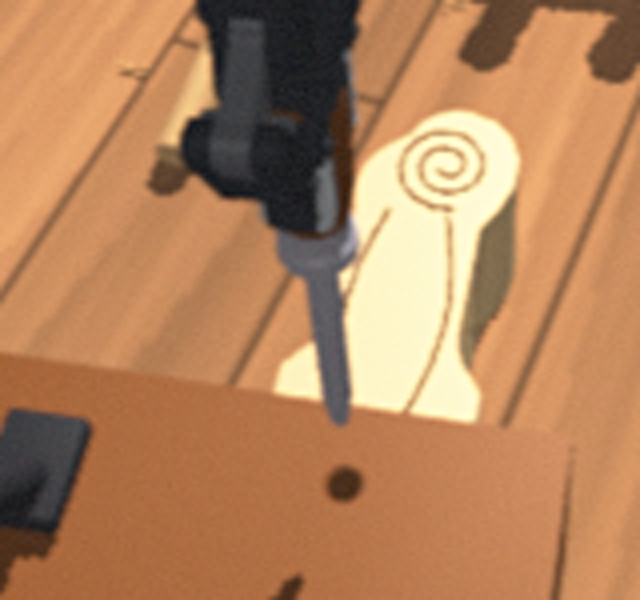

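The side crop shows the tip at pixel (284.1,359.6), standing close to vertical over the hole at (284.9,374.6). Next I compute the offset between tip and hole in this one view.

```bash
python3 - <<'E'
from h import *
import cv2
p=bot.sense()['eef_pos'];r=R.from_rotvec(bot.sense()['tcp_rot'])
t=plane('side',284.1,359.6,p[2]-.1596);h=plane('side',284.85,374.6,.105);c=plane('side',199+318/4-.4,254+262/4-.4,p[2]-.0476)
print("tip-tcp",t[:2]-p[:2],"collar-tcp",c[:2]-p[:2],"hole",h,"tip->hole world",h[:2]-t[:2],"tool",r.inv().apply(h-t)*1000)
a=cv2.imread("pics/top_pin.png");u=(172,262);g=a[u[1]-14:u[1]+20,u[0]-20:u[0]+24]
cv2.imwrite("pics/tp.png",cv2.resize(a[200:310,110:240],None,fx=5,fy=5,interpolation=2))
E
```

```text
tip-tcp [-0.00204639 -0.00020015] collar-tcp [-0.00294477  0.0038665 ] hole [0.55805613 0.23378326 0.105     ] tip->hole world [ 0.00253418 -0.00102465] tool [ 2.20481604  1.6012711  50.40798581]
```

View pics/tp.png

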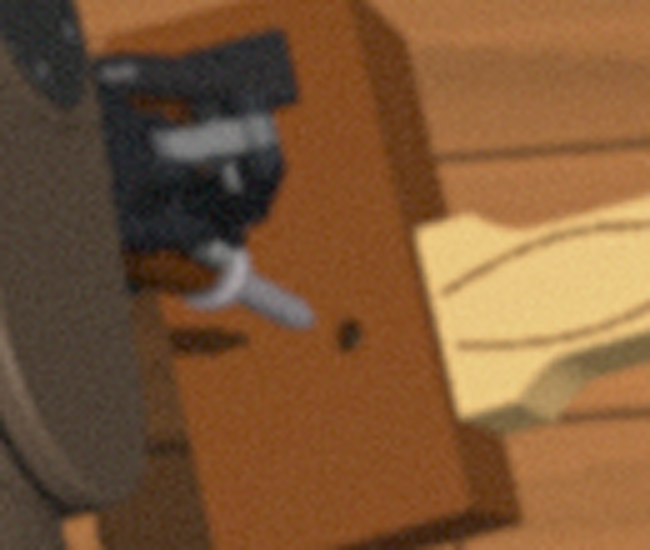

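Top crop: tip at pixel (172.0,264.0), hole at (179.2,266.6). Both views agree on a shift of about (2,1) mm in tool axes. I'll descend with that correction.

Emit:
drive_tool(
  rows=[
    [1,0.5,10,0,0,0,0],
    [2,1,25,0,0,0,0],
    [2,1,38,0,0,0,0],
    [2,1,44,0,0,0,0],
    [2,1,48,0,0,0,0],
    [2,1,52,0,0,0,0],
    [2,1,56,0,0,0,0],
    [2,1,58,0,0,0,0],
  ],
)

```text
time: 13.27
eef_pos: [0.5598, 0.2348, 0.2568]
tcp_rot: [-3.119, -0.379, -0.0]
wrist_force: [-0.1, 0.1, -1.3]
gripper_width: 0.0265
```

```bash
python3 st.py
```

```text
t 13.2667 post-frame [  1. -19.] z 0.2568 Ftool [-0.1 -0.1  1.3] Ttool [ 0.02  0.08 -0.03] w 0.0265
yaw err [0.0, -0.0, -1.531]
```

Emit:
drive_tool(
  rows=[
    [0,0,4,0,0,0,0],
    [0,0,8,0,0,0,0],
    [0,0,12,0,0,0,0],
    [0,0,16,0,0,0,0],
    [0,0,20,0,0,0,0],
    [0,0,24,0,0,0,0],
    [0,0,28,0,0,0,0],
    [0,0,30,0,0,0,0],
  ],
)

```text
time: 13.93
eef_pos: [0.5594, 0.2347, 0.2259]
tcp_rot: [3.119, 0.379, -0.002]
wrist_force: [-0.8, 0.1, -1.6]
gripper_width: 0.0268
```

```bash
python3 st.py
```

```text
t 13.9333 post-frame [  0.6 -19. ] z 0.2259 Ftool [-0.7 -0.3  1.6] Ttool [-0.04 -0.01 -0.03] w 0.0268
yaw err [-0.001, 0.001, -1.531]
```

Emit:
drive_tool(
  rows=[
    [0,0,4,0,0,0,0],
    [0,0,8,0,0,0,0],
    [0,0,12,0,0,0,0],
    [0,0,16,0,0,0,0],
    [0,0,20,0,0,0,0],
    [0,0,23,0,0,0,0],
    [0,0,25,0,0,0,0],
    [0,0,26,0,0,0,0],
  ],
)

```text
time: 14.6
eef_pos: [0.5594, 0.2347, 0.2003]
tcp_rot: [3.119, 0.379, -0.002]
wrist_force: [-0.4, -0.5, -1.5]
gripper_width: 0.0266
```

```bash
python3 st.py
```

```text
t 14.6 post-frame [  0.6 -19. ] z 0.2003 Ftool [-0.5  0.3  1.5] Ttool [ 0.04 -0.23 -0.01] w 0.0266
yaw err [-0.001, 0.001, -1.532]
```

Emit:
drive_tool(
  rows=[
    [0,0,1.5,0,0,0,0],
    [0,0,3,0,0,0,0],
    [0,0,4.5,0,0,0,0],
    [0,0,6,0,0,0,0],
    [0,0,7.5,0,0,0,0],
    [0,0,9,0,0,0,0],
    [0,0,10,0,0,0,0],
    [0,0,10,0,0,0,0],
  ],
)

```text
time: 15.27
eef_pos: [0.5595, 0.2347, 0.1905]
tcp_rot: [3.119, 0.379, -0.001]
wrist_force: [-1.2, -1.2, -1.1]
gripper_width: 0.0267
```

```bash
python3 st.py
```

```text
t 15.2667 post-frame [  0.7 -19. ] z 0.1905 Ftool [-1.4  0.9  1.1] Ttool [-0.01 -0.35 -0.02] w 0.0267
yaw err [-0.0, 0.0, -1.532]
```

Tip at about 31 mm and the pin is still free. I continue slowly.

Emit:
drive_tool(
  rows=[
    [0,0,1,0,0,0,0],
    [0,0,2,0,0,0,0],
    [0,0,3,0,0,0,0],
    [0,0,4,0,0,0,0],
    [0,0,5,0,0,0,0],
    [0,0,6,0,0,0,0],
    [0,0,7,0,0,0,0],
    [0,0,7,0,0,0,0],
  ],
)

```text
time: 15.93
eef_pos: [0.5596, 0.2348, 0.1835]
tcp_rot: [-3.119, -0.379, 0.001]
wrist_force: [-1.7, -0.2, -1.4]
gripper_width: 0.0268
```

```bash
python3 st.py
```

```text
t 15.9333 post-frame [  0.8 -19. ] z 0.1835 Ftool [-1.7 -0.2  1.4] Ttool [ 0.03 -0.46  0.05] w 0.0268
yaw err [-0.0, 0.0, -1.532]
```

Emit:
drive_tool(
  rows=[
    [0,0,1,0,0,0,0],
    [0,0,2,0,0,0,0],
    [0,0,3,0,0,0,0],
    [0,0,4,0,0,0,0],
    [0,0,5,0,0,0,0],
    [0,0,6,0,0,0,0],
    [0,0,7,0,0,0,0],
    [0,0,7,0,0,0,0],
  ],
)

```text
time: 16.6
eef_pos: [0.5597, 0.2348, 0.1766]
tcp_rot: [-3.119, -0.379, 0.0]
wrist_force: [-1.3, -0.4, -1.7]
gripper_width: 0.0267
```

```bash
python3 st.py
```

```text
t 16.6 post-frame [  0.9 -19. ] z 0.1766 Ftool [-1.4  0.1  1.7] Ttool [ 0.07 -0.4  -0.  ] w 0.0267
yaw err [-0.0, -0.0, -1.532]
```

Emit:
drive_tool(
  rows=[
    [0,0,1,0,0,0,0],
    [0,0,2,0,0,0,0],
    [0,0,3,0,0,0,0],
    [0,0,4,0,0,0,0],
    [0,0,5,0,0,0,0],
    [0,0,6,0,0,0,0],
    [0,0,6,0,0,0,0],
  ],
)

```text
time: 17.18
eef_pos: [0.56, 0.235, 0.1726]
tcp_rot: [-3.118, -0.379, -0.001]
wrist_force: [-4.9, 0.3, 6.5]
gripper_width: 0.0267
```

```bash
python3 st.py
```

```text
t 17.1833 post-frame [  1.3 -18.8] z 0.1726 Ftool [-4.7 -1.5 -6.5] Ttool [ 0.19 -1.01 -0.01] w 0.0267
yaw err [0.0, -0.001, -1.531]
```

Emit:
drive_tool(
  rows=[
    [-0.5,0,1,0,0,0,0],
    [-1,0,2,0,0,0,0],
    [-1,0,3,0,0,0,0],
    [-1,0,3.5,0,0,0,0],
    [-1,0,4,0,0,0,0],
    [-1,0,4,0,0,0,0],
  ],
)

```text
time: 17.68
eef_pos: [0.5601, 0.2351, 0.1714]
tcp_rot: [-3.118, -0.379, -0.006]
wrist_force: [-6.1, -1.1, 13.6]
gripper_width: 0.0266
```

```bash
python3 st.py
```

```text
t 17.6833 post-frame [  1.4 -18.8] z 0.1714 Ftool [ -6.2  -0.4 -13.6] Ttool [ 0.25 -1.35  0.02] w 0.0266
yaw err [0.003, -0.003, -1.531]
```

Emit:
drive_tool(
  rows=[
    [0,0,0.8,0,0,0,0],
    [0,0,1.6,0,0,0,0],
    [0,0,2.2,0,0,0,0],
    [0,0,2.5,0,0,0,0],
    [0,0,2.5,0,0,0,0],
  ],
)

```text
time: 18.1
eef_pos: [0.5603, 0.2352, 0.1708]
tcp_rot: [-3.118, -0.379, -0.007]
wrist_force: [-9.6, -1.1, 19.7]
gripper_width: 0.0266
```

```bash
python3 st.py
```

```text
t 18.1 post-frame [  1.6 -18.7] z 0.1708 Ftool [ -9.5  -1.3 -19.8] Ttool [ 0.19 -1.87  0.02] w 0.0266
yaw err [0.003, -0.003, -1.531]
```

Emit:
drive_tool(
  rows=[
    [-1,0,-2,0,0,0,0],
    [-2,0,-4,0,0,0,0],
    [-3,0,-6,0,0,0,0],
    [-3,0,-6,0,0,0,0],
  ],
)

```text
time: 18.43
eef_pos: [0.5577, 0.2344, 0.1711]
tcp_rot: [-3.117, -0.378, -0.01]
wrist_force: [2.9, 2.6, 1.1]
gripper_width: 0.0265
```

```bash
python3 st.py
```

```text
t 18.4333 post-frame [ -1.2 -19. ] z 0.1711 Ftool [ 3.4 -1.8 -1.1] Ttool [ 0.33  0.78 -0.  ] w 0.0265
yaw err [0.005, -0.006, -1.532]
```

Emit:
drive_tool(
  rows=[
    [1,0,0,0,0,0,0],
    [1,0,0,0,0,0,70],
    [1,0,0,0,0,0,70],
    [1,0,0,0,0,0,70],
    [1,0,0,0,0,0,70],
    [1,0,-15,0,0,0,70],
    [1,0,-45,0,0,0,70],
    [1,0,-80,0,0,0,70],
  ],
)

```text
time: 19.1
eef_pos: [0.5549, 0.2334, 0.2477]
tcp_rot: [3.117, 0.379, -0.012]
wrist_force: [1.1, -0.8, 0.2]
gripper_width: 0.0595
```

Emit:
drive_tool(
  rows=[
    [0,0,-35,0,0,0,70],
    [-30,30,-50,0,0,0,70],
    [-60,60,-50,0,0,0,70],
    [-90,90,-50,0,0,0,70],
    [-100,120,-50,0,0,0,70],
    [-100,150,-50,0,0,0,70],
    [-100,180,-50,0,0,0,70],
    [-100,200,-50,0,0,0,70],
  ],
)

```text
time: 19.77
eef_pos: [0.5073, 0.0135, 0.3003]
tcp_rot: [3.118, 0.376, -0.0]
wrist_force: [0.8, -0.7, 0.6]
gripper_width: 0.0596
```

```bash
python3 st.py; python3 - <<'E'
from h import *
import cv2
a=bot.read_camera("top");b=bot.read_camera("side")
for n in("pin","pin_tip"): print(n,[(np.round(d['position'],3).tolist(),round(d['confidence'],2)) for d in bot.spot_in("side",n)][:3],[(np.round(d['position'],3).tolist(),round(d['confidence'],2)) for d in bot.spot_in("top",n)][:3])
for nm,q in(("collar",p2w(0,-.0185,.1235)),("top",p2w(0,-.0185,.2155))): print(nm,proj('side',np.array(q)),proj('top',np.array(q)))
c=np.hstack([cv2.resize(a[190:320,130:330,::-1],(400,260),interpolation=2),cv2.resize(b[260:390,200:400,::-1],(400,260),interpolation=2)])
d=np.hstack([cv2.resize(a[:,:,::-1],(400,300),interpolation=3),cv2.resize(b[:,:,::-1],(400,300),interpolation=3)])
cv2.imwrite("pics/fin.png",np.vstack([c,d]))
E
```

```text
t 19.7667 post-frame [ -94.9 -225.2] z 0.3003 Ftool [ 0.6  0.9 -0.6] Ttool [-0.05  0.03  0.03] w 0.0596
yaw err [0.001, 0.001, -1.533]
pin [([0.436, -0.538, 0.02], 0.84), ([0.555, 0.244, 0.183], 0.65)] [([0.577, -0.507, 0.023], 0.91), ([0.55, 0.225, 0.196], 0.63), ([0.437, -0.545, 0.026], 0.63)]
pin_tip [([0.442, -0.545, 0.023], 0.73), ([0.558, 0.244, 0.186], 0.72), ([0.556, -0.478, 0.02], 0.63)] [([0.575, -0.505, 0.024], 0.8), ([0.432, -0.538, 0.021], 0.55)]
collar [[283.37192071 369.46338108]] [[176.13797391 265.28242681]]
top [[279.21787289 337.24963733]] [[161.5420604  258.18236207]]
```

View pics/fin.png

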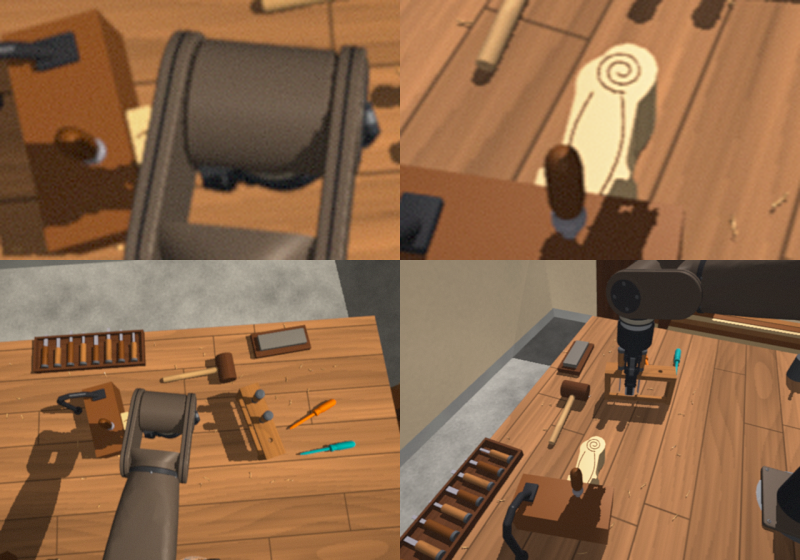

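The pin stands in the post, with its collar at about side (285,367), clear of the post's top. The shoulder is flush, the chisels and mallet are in place, and the gripper is clear. Handing in.

```bash
python3 -c "
from plant import bot
print(bot.finish_job())"
```

```text
the job is handed in; nothing more can be done
None
```

The bracket is home in the post and the drawbore pin is wedged and standing. I handed the job in at about 20 s of the 72 s allowed.

- **Bracket:** I slid it in by the neck, at 4 N or less when I checked partway. It stopped under 18 N, with the tool exactly where "fully home" was computed. In later pictures the shoulder sits flush against the post.
- **Pin:** I picked the dark, hoopless one with the steel collar and pressed it straight down the hole. It ran free until the tip was about 17 mm above the bench. The push then rose to 19.7 N, about 21 N with the pin's weight. I stopped with the tip at about 11 mm and the collar about 18 mm clear of the post, both within the given range. It stayed standing after release.

Checks that disagreed or could not be settled:
- **Look-alikes:** The orange and turquoise tools stood upright at the start and lay flat on the bench when I looked again at 8.4 s. I noticed no contact and the wrist force stayed near zero, but I don't know why they fell. They are still on the bench.
- **Side load on the pin:** During the final push it carried about 10 N sideways, which I eased before opening the gripper. In the last side picture the pin shows about 2–3 pixels (4 mm) from where I predicted, which could be a slight lean.
- **Last pictures:** The arm hid most of the bracket in the final top view. The last check of the shoulder therefore rests on the side view and the earlier clear top view.

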